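Set the drawing board's ruler against the red margin stop

ROBOT

A 7-joint arm with a two-finger parallel gripper is mounted at the origin on the work surface. World frame = base frame: x ahead of the robot, y to its left, z up, the work surface at z = 0. Lengths are in m, angles in rad, forces in N, time in s.
With the tool pointing down it reaches from about 0.4 to 0.9 m from the base axis. Payload 5.5 kg.
Tool frame: the origin (TCP) lies on the centre line of the jaws, within the pads' length; the fingertips stand 11 mm ahead of it and the grasp point (between the pads) lies 8 mm behind it; z points along the fingers, y is the direction in which the jaws open and shut (so a half turn about z gives the same grasp; the last joint's range is limited). The gripper opens to 85 mm and grips with 20 to 120 N. Pads are 22 mm wide; open, the fingers measure 114 mm over their backs; the gripper's body (76 mm by 85 mm) begins 54 mm behind the grasp point. The pads swing forward as they close: fully open they stand 13 mm farther back than shut.
Start: joints at [-0.908, 0.501, -0.427, 1.55, 0.221, 1.138, -0.21], TCP at [0.253, 0.599, 0.242] pointing down, gripper open.
Joint ranges: [-2.88, 2.88], [-0.31, 2.03], [-1.54, 1.56], [0.2, 2.42], [-1.41, 4.55], [0.19, 2.02], [-2.57, 2.57]. Speed limits (rad/s): [2.57, 2.57, 3.14, 3.14, 3.14, 3.14, 3.14].

INTERFACE

Orientations are given as [roll, pitch, yaw] about the fixed x, y, z axes, in that order (R = Rz(yaw) Ry(pitch) Rx(roll)).
In Python, from rig import get_state, grab_frame, get_calibration, sign_off gives the robot as it stands. The module is installed in compiled form; this text tells all that it offers.
- The arm moves only by the tool servo_tool, never from a script. Its argument "motion" is a list of rows, each an object of numbers: "x", "y", "z": the shift along the tool's x, y, z in m; "yaw": the turn about the tool's z in degrees. In form: [{"x": .., "y": .., "z": .., "yaw": ..}, ...]. A call has 1 to 20 rows; each row shifts and turns the pose as measured when the row begins, along the tool's axes as they then stand; what a row does not reach is not made up. A row lasts 1/8 s, in which the tool goes at most 62.5 mm and 10.7 degrees, less where a joint would pass 70% of its speed; a pose out of reach is approached as far as the arm can. A call is refused whole if a number of a shift passes 0.0625 or a number of a turn 10.7, either way. A call with a gripper value outside its range is refused whole. "hand" is the opening, from 0 (shut) to 1 (fully open), set as the call begins (left out, the last holds). The fingers move at their own pace and stop on an object; the grip force is fixed at half the most. Time passes only in rows, so rows that do not move let the fingers close. It gives the time, the measured TCP pose, the force and the opening at its end, in the units of the state.
- get_state(): the state, without advancing time (a new reading comes with each control period).
- grab_frame(name): name is "scene" or "top" or "wrist"; returns (picture, depth): 420x560x3 uint8, blue, green, red; 420x560 float32, m along the optical axis (not along the pixel's ray), 0 where there is no reading.
- get_calibration(name): a dict with "mtx" (3x3 intrinsics, pixels), "k1" (the pictures are not rectified: a ray, as slopes to the right and down, at radius r is drawn at 1 + k1 r^2 times it, then the intrinsics apply), "extrinsics" (4x4, takes a point from world to camera coordinates); the wrist camera has in their place "mount" (4x4, takes a point from camera to tool coordinates, whose origin is the TCP and whose axes are the flange's). Camera axes: x right, y down, z forward; pixel columns grow to the right and rows downward; lengths in m; the calibration is good to about 2 mm. A picture is of the moment at which its call begins: read the wrist's pose just before it. get_calibration takes no time and is no camera call.
- sign_off(): hands the job in, once; it reports no verdict.
The state is a dict: "t": time; "joint_pos": joint angles; "joint_vel": joint speeds; "joint_torque": joint torques, N m; "tcp_pos": TCP position; "orientation": TCP orientation; "force": force on the tool from outside, world axes, zero at the start; "wrist_torque": the same for the moment, N m; "finger_gap": opening from 0.0 (shut) to 1.0 (fully open).
Only numpy, scipy, OpenCV 4.12 (cv2) and the standard library are available. Lean on these libraries where they do the work, as an engineer would, in place of code of your own. Each camera call takes 0.05 s, during which the arm holds its last target.

TASK

Set the drawing board's sliding ruler for the next line: with the fingertips, press down the green brake button in the middle of the ruler to free it, and keep it pressed while you push the ruler along the board until its end rests against the red stop. Then let go of the button so that the ruler locks there. Do not grip the ruler or force it along while it is locked, and leave the jar, the pencil tin, the phone and the eraser where they are.

Things in the scene. Friction and masses are not known exactly. Their poses are not given: they have to be found in the camera images.
- board: A4 drawing board fixed on the table: light grey plate, 285 mm (x, the way the ruler slides) by 365 mm (y), 14 mm thick, with a white sheet, a dark guide groove along both side edges and a grey paper clamp, 6 mm high, at its far (+x) edge. Origin: centre of its underside, on the table. x points away from the robot, up to 0.35 rad of yaw either way; y left; z up.
- rule (a joint): Ruler's place along the board's x, m: 0 mid-board, growing away from the robot, limits +-0.096. Clear blade 40 mm (x) by 326 mm (y), top 19 mm above the table; in its middle a dark grip block 46 (x) by 100 mm (y), top 28 mm above the table. Button up: a brake holds it against some 8 N. Button pressed: slides with 1 to 2 N. It stays where the button is let up.
- button (a joint): How far the green brake button is pressed, m: 0 up (ruler locked), 0.005 fully down. It is sprung: it starts to move at about 5 N and is fully down at about 6.5 N. The ruler counts as freed from 0.0015 down.
- button_top (a point): Centre of the green button's top, in the middle of the ruler's dark grip block. The flat cap is 26 mm (board's x) by 60 mm (y); its top is 34 mm above the table when up, 6 mm proud of the grip block, and 1 mm proud when fully down. Moves with the ruler and the press, straight down; axes as the board's. A fingertip pressed on it carries the freed ruler along by friction.
- rule_end (a point): Centre of the grey shoe at the ruler's right-hand end (board y = -172 mm, 19 mm above the table), which meets the stops. The shoe is 30 mm along the board's x, 20 mm in y and 10 mm high. Moves with the ruler; axes as the board's.
- stop_red_mid (a point): Middle of the red margin stop, 19 mm above the table, in line with rule_end along the board's x. The stop is a fixed red clip in the right-hand groove, 22 mm (x) by 20 mm (y), thumb screw on top, 34 mm above the table. It may be on the far or the near side of the ruler. When the ruler's shoe touches it the two points are 26 mm apart.
- stop_white_mid (a point): The same point of the other margin stop: a like clip in white plastic in the same groove, on the other side of the ruler. Not the one to use.
- jar: Closed paint jar with white cap and blue label, 70 mm across, 85 mm high, loose, standing left of the board. Origin: centre of its underside.
- cup: Metal pencil tin, 72 mm across, 100 mm high, with pencils standing up to 180 mm above the table, loose, left of the board. Origin: centre of its underside.
- phone: Black phone lying flat, 150 by 73 by 9 mm (x, y, z), loose, right of the board. Origin: centre of its underside.
- eraser: White eraser with a blue sleeve, 58 by 22 by 13 mm (x, y, z), loose, right of the board. Origin: centre of its underside.

How it is judged:
By the outcome, as a careful person would: the job done as asked, in the order asked, and still so for the second after the job is handed in, with the robot touching nothing.
It also fails if it takes over 38 s, if anything falls off the work surface, if the arm or the gripper's body presses on something with over 40 N, if the wrist force passes 120 N, or if a joint passes its speed limit or range.

## Working session

There is one attempt and no reset: what is moved stays moved. The work goes in short steps, Python scripts to look and compute and a tool call to move; the robot and the scene stay as the last step left them, time stands still between calls to the robot, and variables do not carry over. Pictures are saved under pics/ and viewed, and the job is handed in when it is done.

Besides the shell and the picture viewer there is one more tool, called by a JSON object that holds its "api" and its "payload", one argument or row to a line. servo_tool: Moves the arm, as the interface text tells. Its arguments: {"type":"object","properties":{"motion":{"type":"array"},"hand":{"type":"number"}},"required":["motion"]}

```bash
mkdir -p pics; python3 - <<'E'
from rig import *
import cv2,numpy as np
s=get_state();print({k:np.round(v,3).tolist() for k,v in s.items()})
for n in("top","scene"):
    p,d=grab_frame(n);cv2.imwrite(f"pics/{n}0.png",p);np.save(f"{n}0.npy",d);np.save(f"{n}0p.npy",p)
    c=get_calibration(n);print(n,c)
print(get_calibration("wrist"))
E
```

```text
{'t': 0.0, 'joint_pos': [-0.908, 0.502, -0.427, 1.551, 0.221, 1.138, -0.21], 'joint_vel': [0.001, -0.001, 0.001, 0.0, 0.001, 0.0, -0.002], 'joint_torque': [0.0, -56.953, -5.817, -28.094, 0.01, 0.012, -0.0], 'tcp_pos': [0.253, 0.598, 0.241], 'orientation': [-3.14, -0.0, 2.742], 'force': [0.104, -0.506, -0.071], 'wrist_torque': [-0.024, -0.021, 0.008], 'finger_gap': 0.999}
top {'mtx': array([[412.65593764,   0.        , 287.03282819],
       [  0.        , 412.65593764, 206.91115982],
       [  0.        ,   0.        ,   1.        ]]), 'k1': -0.10150800765945923, 'extrinsics': array([[-0.01029404, -0.99993406, -0.00509069,  0.03858605],
       [-0.97966747,  0.01110524, -0.20032054,  0.57269072],
       [ 0.20036386,  0.00292507, -0.97971719,  0.96537728],
       [ 0.        ,  0.        ,  0.        ,  1.        ]])}
scene {'mtx': array([[463.27551674,   0.        , 282.57860107],
       [  0.        , 463.27551674, 201.84850535],
       [  0.        ,   0.        ,   1.        ]]), 'k1': 0.024252276265900388, 'extrinsics': array([[ 0.86898604,  0.4948    ,  0.0060181 , -0.50308739],
       [ 0.41755892, -0.72669782, -0.54548587, -0.14545806],
       [-0.26553307,  0.47653252, -0.83809841,  1.14354075],
       [ 0.        ,  0.        ,  0.        ,  1.        ]])}
{'mtx': array([[314.50468906,   0.        , 287.28956226],
       [  0.        , 314.50468906, 208.98444924],
       [  0.        ,   0.        ,   1.        ]]), 'k1': -0.05755047968742669, 'mount': array([[-1.48391969e-03, -9.55202903e-01, -2.95947989e-01,
         7.53257740e-02],
       [ 9.99998896e-01, -1.39632019e-03, -5.07349134e-04,
        -8.57173391e-04],
       [ 7.13832135e-05, -2.95948415e-01,  9.55203921e-01,
        -1.31915079e-01],
       [ 0.00000000e+00,  0.00000000e+00,  0.00000000e+00,
         1.00000000e+00]])}
```

View pics/top0.png

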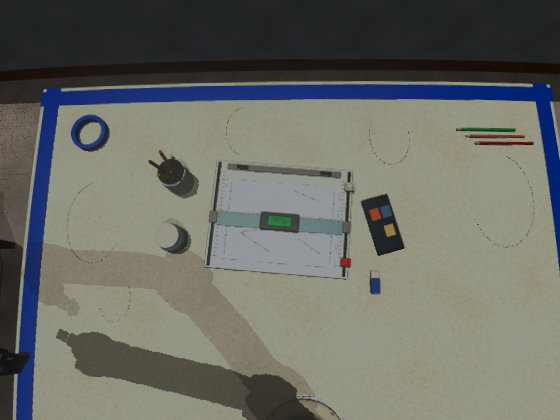

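View pics/scene0.png

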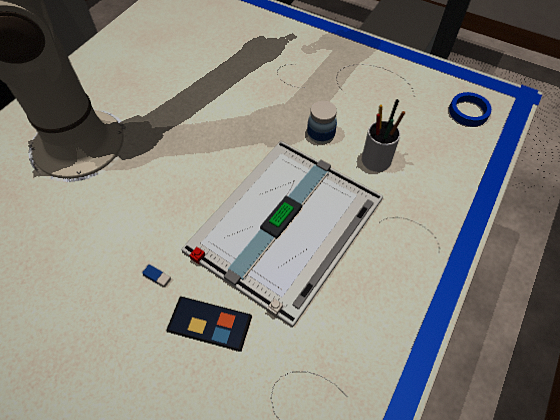

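The top view shows the button at about (279,221), the shoe at (346,227), the red stop on the near side at (345,262) and the white stop on the far side at (349,187). Next I'll measure these.

```bash
cat > h.py <<'E'
from rig import *
import cv2,numpy as np
def ray(n,uv,z,T=None):
    c=get_calibration(n);K=c["mtx"]
    q=cv2.undistortPoints(np.array([[uv]],float),K,np.array([c["k1"],0,0,0.]))[0,0]
    if T is None:
        T=np.linalg.inv(c["extrinsics"])
    d=T[:3,:3]@np.array([q[0],q[1],1]);o=T[:3,3]
    return o+d*(z-o[2])/d[2]
def wristT(s):
    from scipy.spatial.transform import Rotation as R
    T=np.eye(4);T[:3,:3]=R.from_euler("xyz",s["orientation"]).as_matrix();T[:3,3]=s["tcp_pos"]
    return T@get_calibration("wrist")["mount"]
def mask(p,col):
    h=cv2.cvtColor(p,cv2.COLOR_BGR2HSV)
    if col=="g": return cv2.inRange(h,(45,100,50),(80,255,255))
    return cv2.inRange(h,(0,150,80),(5,255,255))|cv2.inRange(h,(173,150,80),(180,255,255))
def blob(m,near=None):
    n,l,st,c=cv2.connectedComponentsWithStats(m)
    idx=[i for i in range(1,n) if st[i,4]>15]
    i=max(idx,key=lambda i:st[i,4]) if near is None else min(idx,key=lambda i:np.hypot(*(c[i]-near)))
    return c[i],st[i],l==i
E
python3 - <<'E'
from h import *
for n,rn in(("top",(345,262)),("scene",(197,255))):
    p=np.load(n+"0p.npy")
    cg,sg,mg=blob(cv2.morphologyEx(mask(p,"g"),cv2.MORPH_CLOSE,np.ones((5,5))))
    cr,sr,mr=blob(mask(p,"r"),rn)
    print(n,cg,sg,ray(n,cg,.034),cr,sr,ray(n,cr,.026))
    big=cv2.resize(p[150:300,190:410] if n=="top" else p[140:330,130:390],None,fx=3,fy=3,interpolation=cv2.INTER_CUBIC)
    cv2.imwrite(f"pics/{n}_zoom.png",big)
E
```

```text
top [279.01287554 220.86695279] [267 215  25  12 233] [0.54228791 0.05306666 0.034     ] [345.28947368 261.86842105] [341 258  10   9  76] [ 0.43780004 -0.11164995  0.026     ]
scene [280.95155709 213.84775087] [269 202  25  25 289] [0.54505115 0.05203337 0.034     ] [196.48039216 253.2254902 ] [190 247  14  14 102] [ 0.43939507 -0.11225814  0.026     ]
```

View pics/top_zoom.png

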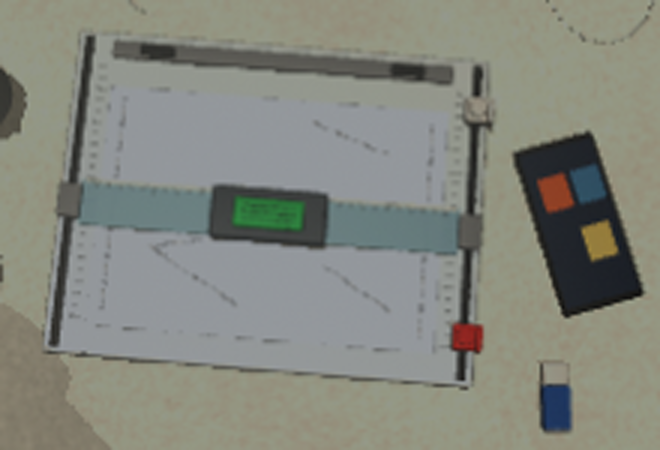

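View pics/scene_zoom.png

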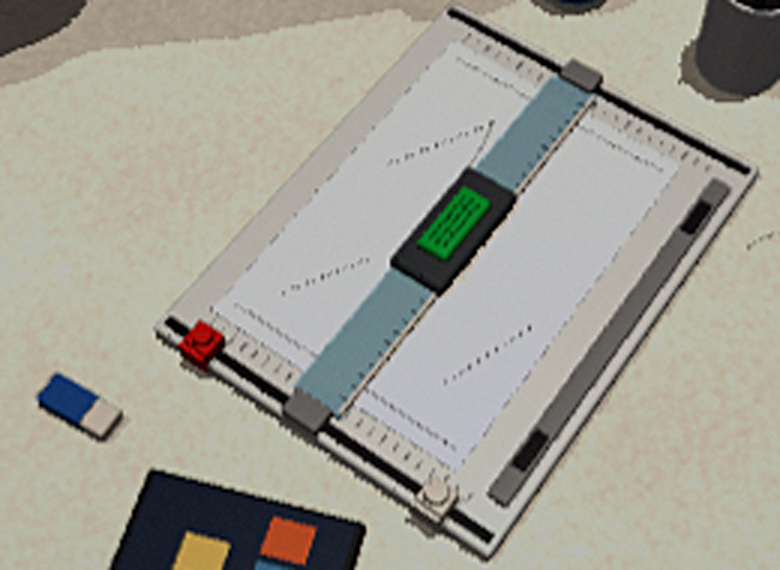

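```bash
python3 - <<'E'
from h import *
f=lambda u,v,z:ray("top",(190+(u+.5)/3-.5,150+(v+.5)/3-.5),z)
g=lambda u,v,z:ray("scene",(130+(u+.5)/3-.5,140+(v+.5)/3-.5),z)
for f,L,R in((f,(69,199),(469,231)),(g,(580,75),(307,408))):
    l=f(*L,.024);r=f(*R,.024);d=l-r;yaw=np.arctan2(-d[0],d[1]);print("shoes",l,r,np.linalg.norm(d),"yaw",yaw)
# corners yaw: groove ends right (top)
f=lambda u,v,z:ray("top",(190+(u+.5)/3-.5,150+(v+.5)/3-.5),z)
for a,b in(((478,65),(463,380)),((91,37),(54,346))):
    d=f(*a,.014)-f(*b,.014);print(np.arctan2(d[1],d[0]),np.linalg.norm(d))
E
```

```text
shoes [0.55841586 0.22339028 0.024     ] [ 0.52705418 -0.11694737  0.024     ] 0.3417795701677502 yaw -0.09188921290675597
shoes [0.56024571 0.22308219 0.024     ] [ 0.5291477  -0.11722019  0.024     ] 0.3417203489864797 yaw -0.09113035391287262
-0.08511353903332891 0.27474288049132867
-0.09351170261687279 0.2731078856042139
```

Board yaw is about -0.091 rad, and the ruler needs about 63 mm of travel toward the robot. I'll turn the tool square to the board, shut the fingers and move above the button at a safe height.

{"api": "servo_tool", "payload": {
  "motion": [
    {"yaw": -8.9},
    {"yaw": -8.8},
    {"x": -0.027,"y": -0.041},
    {"x": -0.027,"y": -0.041},
    {"x": -0.027,"y": -0.041},
    {"x": -0.027,"y": -0.041},
    {"x": -0.027,"y": -0.041},
    {"x": -0.027,"y": -0.041},
    {"x": -0.027,"y": -0.041},
    {"x": -0.027,"y": -0.041},
    {"x": -0.027,"y": -0.041},
    {"x": -0.027,"y": -0.041},
    {"x": -0.027,"y": -0.041},
    {"x": -0.02,"y": -0.03},
    {"x": 0}
  ],
  "hand": 0
}}

```text
invalid input at $.motion[0]: expected keys x, y, z, yaw
```

{"api": "servo_tool", "payload": {
  "motion": [
    {"x": 0,"y": 0,"z": 0,"yaw": -8.9},
    {"x": 0,"y": 0,"z": 0,"yaw": -8.8},
    {"x": -0.027,"y": -0.041,"z": 0,"yaw": 0},
    {"x": -0.027,"y": -0.041,"z": 0,"yaw": 0},
    {"x": -0.027,"y": -0.041,"z": 0,"yaw": 0},
    {"x": -0.027,"y": -0.041,"z": 0,"yaw": 0},
    {"x": -0.027,"y": -0.041,"z": 0,"yaw": 0},
    {"x": -0.027,"y": -0.041,"z": 0,"yaw": 0},
    {"x": -0.027,"y": -0.041,"z": 0,"yaw": 0},
    {"x": -0.027,"y": -0.041,"z": 0,"yaw": 0},
    {"x": -0.027,"y": -0.041,"z": 0,"yaw": 0},
    {"x": -0.027,"y": -0.041,"z": 0,"yaw": 0},
    {"x": -0.027,"y": -0.041,"z": 0,"yaw": 0},
    {"x": 0,"y": 0,"z": 0,"yaw": 0}
  ],
  "hand": 0
}}

```text
t: 1.85
tcp_pos: [0.5176, 0.1067, 0.2359]
orientation: [-3.133, -0.008, 3.062]
force: [0.9, -0.2, -0.4]
finger_gap: 0.001
```

{"api": "servo_tool", "payload": {
  "motion": [
    {"x": -0.016,"y": -0.026,"z": 0.01,"yaw": 0},
    {"x": -0.015,"y": -0.026,"z": 0.03,"yaw": 0.6},
    {"x": 0,"y": 0,"z": 0.04,"yaw": 0},
    {"x": 0,"y": 0,"z": 0,"yaw": 0},
    {"x": 0,"y": 0,"z": 0,"yaw": 0}
  ],
  "hand": 0
}}

```text
t: 2.48
tcp_pos: [0.544, 0.054, 0.1551]
orientation: [-3.135, -0.008, 3.054]
force: [-0.4, -0.1, -0.1]
finger_gap: 0.002
```

```bash
python3 - <<'E'
from h import *
s=get_state();p,d=grab_frame("wrist");cv2.imwrite("pics/w1.png",p)
print({k:np.round(s[k],4).tolist() for k in("t","tcp_pos","orientation","force")})
T=wristT(s)
m=cv2.morphologyEx(mask(p,"g"),cv2.MORPH_CLOSE,np.ones((7,7)))
c,st,_=blob(m);print(c,st,ray("wrist",c,.034,T))
E
```

```text
{'t': 2.475, 'tcp_pos': [0.544, 0.054, 0.1551], 'orientation': [-3.1352, -0.0079, 3.0545], 'force': [-0.4107, -0.1331, -0.0924]}
[285.50560652 204.9332314 ] [ 252  190   70   30 1962] [0.54196357 0.0508675  0.034     ]
```

View pics/w1.png

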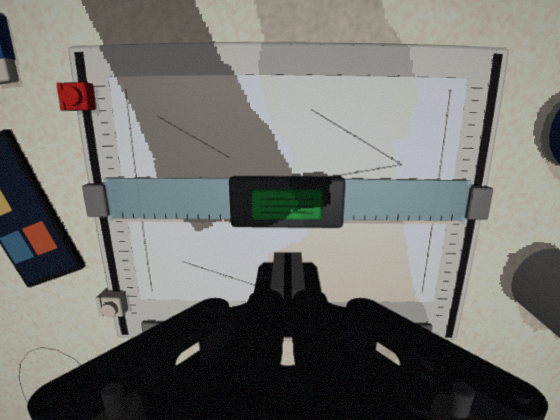

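The wrist view shows the button at (286,205) and the red stop at the upper left (72,97), toward the robot. The three cameras agree within 3 mm on the button, at about (0.543, 0.052). I'll descend to just above it.

{"api": "servo_tool", "payload": {
  "motion": [
    {"x": 0.001,"y": -0.002,"z": 0.04,"yaw": 0.2},
    {"x": 0,"y": 0,"z": 0.035,"yaw": 0},
    {"x": 0,"y": 0,"z": 0.02,"yaw": 0},
    {"x": 0,"y": 0,"z": 0.0,"yaw": 0},
    {"x": 0,"y": 0,"z": 0.0,"yaw": 0}
  ],
  "hand": 0
}}

```text
t: 3.15
tcp_pos: [0.549, 0.0559, 0.0672]
orientation: [-3.139, 0.007, 3.056]
force: [0.3, -0.1, 0.9]
finger_gap: -0.001
```

```bash
python3 - <<'E'
from h import *
s=get_state();p,d=grab_frame("wrist");cv2.imwrite("pics/w2.png",p)
print({k:np.round(s[k],4).tolist() for k in("t","tcp_pos","orientation","force")})
T=wristT(s)
m=cv2.morphologyEx(mask(p,"g"),cv2.MORPH_CLOSE,np.ones((7,7)))
c,st,_=blob(m);print(c,st,ray("wrist",c,.034,T))
E
```

```text
{'t': 3.15, 'tcp_pos': [0.549, 0.0559, 0.0672], 'orientation': [-3.1389, 0.0074, 3.0555], 'force': [0.2502, -0.1451, 0.8506]}
[279.19205135 236.04714885] [ 228  215  105   44 4051] [0.54029626 0.05100415 0.034     ]
```

View pics/w2.png

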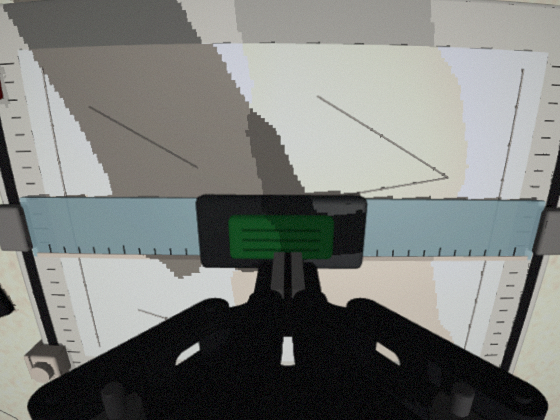

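The button now spans columns 228–333 and the fingertips sit slightly off centre, about 8 mm in x and 4 mm in y. I'll correct that and go lower.

{"api": "servo_tool", "payload": {
  "motion": [
    {"x": 0.007,"y": -0.005,"z": 0.0,"yaw": 0},
    {"x": 0,"y": 0,"z": 0.008,"yaw": 0},
    {"x": 0,"y": 0,"z": 0.0,"yaw": 0},
    {"x": 0,"y": 0,"z": 0.0,"yaw": 0}
  ],
  "hand": 0
}}

```text
t: 3.7
tcp_pos: [0.5426, 0.0511, 0.0612]
orientation: [-3.139, 0.012, 3.055]
force: [0.9, -0.2, 0.5]
finger_gap: 0.004
```

```bash
python3 - <<'E'
from h import *
s=get_state();p,d=grab_frame("wrist");cv2.imwrite("pics/w3.png",p)
print({k:np.round(s[k],4).tolist() for k in("t","tcp_pos","orientation","force")})
T=wristT(s)
m=cv2.morphologyEx(mask(p,"g"),cv2.MORPH_CLOSE,np.ones((7,7)))
c,st,_=blob(m);print(c,st,ray("wrist",c,.034,T))
E
```

```text
{'t': 3.7, 'tcp_pos': [0.5426, 0.0511, 0.0612], 'orientation': [-3.1394, 0.0115, 3.055], 'force': [0.9452, -0.2261, 0.4761]}
[290.22972973 247.17209046] [ 237  228  107   46 3626] [0.53867589 0.05200948 0.034     ]
```

View pics/w3.png

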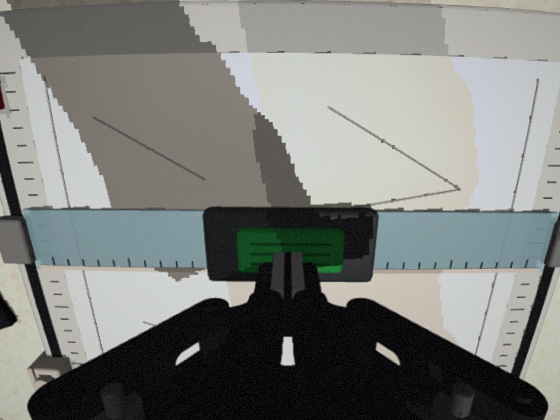

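{"api": "servo_tool", "payload": {
  "motion": [
    {"x": 0.002,"y": 0.001,"z": 0.008,"yaw": 0},
    {"x": 0,"y": 0,"z": 0.004,"yaw": 0},
    {"x": 0,"y": 0,"z": 0.0,"yaw": 0}
  ],
  "hand": 0
}}

```text
t: 4.12
tcp_pos: [0.5405, 0.0525, 0.0479]
orientation: [-3.139, 0.011, 3.055]
force: [-0.4, -0.3, 0.3]
finger_gap: 0.0
```

Now I'll press in small steps and watch the force.

{"api": "servo_tool", "payload": {
  "motion": [
    {"x": 0,"y": 0,"z": 0.003,"yaw": 0},
    {"x": 0,"y": 0,"z": 0.002,"yaw": 0}
  ],
  "hand": 0
}}

```text
t: 4.38
tcp_pos: [0.541, 0.0526, 0.0431]
orientation: [-3.139, 0.012, 3.055]
force: [-0.4, -0.1, 5.7]
finger_gap: -0.001
```

{"api": "servo_tool", "payload": {
  "motion": [
    {"x": 0,"y": 0,"z": 0.002,"yaw": 0}
  ],
  "hand": 0
}}

```text
t: 4.5
tcp_pos: [0.5416, 0.0525, 0.0417]
orientation: [-3.139, 0.012, 3.055]
force: [-0.4, -0.2, 5.3]
finger_gap: 0.001
```

{"api": "servo_tool", "payload": {
  "motion": [
    {"x": 0,"y": 0,"z": 0.003,"yaw": 0},
    {"x": 0,"y": 0,"z": 0.003,"yaw": 0}
  ],
  "hand": 0
}}

```text
t: 4.75
tcp_pos: [0.5464, 0.0522, 0.0398]
orientation: [-3.14, 0.021, 3.055]
force: [-0.7, -3.0, 28.7]
finger_gap: 0.002
```

The button bottomed out and the force is higher than needed. I'll ease off and start sliding toward the robot, which is tool +x.

{"api": "servo_tool", "payload": {
  "motion": [
    {"x": 0.004,"y": 0,"z": 0.001,"yaw": 0},
    {"x": 0.005,"y": 0,"z": 0.001,"yaw": 0}
  ],
  "hand": 0
}}

```text
t: 5.0
tcp_pos: [0.543, 0.0524, 0.0411]
orientation: [-3.141, 0.032, 3.053]
force: [0.8, -0.8, 6.1]
finger_gap: 0.001
```

```bash
python3 - <<'E'
from h import *
s=get_state();p,d=grab_frame("wrist");cv2.imwrite("pics/w4.png",p)
print({k:np.round(s[k],4).tolist() for k in("t","tcp_pos","orientation","force")})
E
```

```text
{'t': 5.0, 'tcp_pos': [0.543, 0.0524, 0.0411], 'orientation': [-3.1407, 0.0318, 3.0535], 'force': [0.8199, -0.7832, 6.0885]}
```

View pics/w4.png

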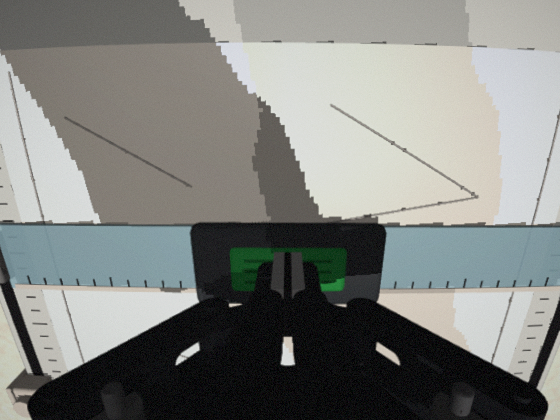

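The fingertips are on the button, which spans columns 230–347, and it is about 4 mm down. I'll keep sliding with slightly more downward bias.

{"api": "servo_tool", "payload": {
  "motion": [
    {"x": 0.006,"y": 0,"z": 0.0015,"yaw": 0},
    {"x": 0.006,"y": 0,"z": 0.0015,"yaw": 0}
  ],
  "hand": 0
}}

```text
t: 5.3
tcp_pos: [0.535, 0.0531, 0.0403]
orientation: [3.142, 0.04, 3.053]
force: [1.5, -0.2, 7.1]
finger_gap: 0.0
```

{"api": "servo_tool", "payload": {
  "motion": [
    {"x": 0.006,"y": 0,"z": 0.0012,"yaw": 0},
    {"x": 0.006,"y": 0,"z": 0.0012,"yaw": 0}
  ],
  "hand": 0
}}

```text
t: 5.55
tcp_pos: [0.5277, 0.0538, 0.0402]
orientation: [3.141, 0.049, 3.052]
force: [0.2, -1.2, 8.4]
finger_gap: -0.003
```

```bash
python3 - <<'E'
from h import *
p,d=grab_frame("scene");cv2.imwrite("pics/s5.png",cv2.resize(p[140:330,130:390],None,fx=3,fy=3,interpolation=cv2.INTER_CUBIC))
E
```

```text
(no output)
```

View pics/s5.png

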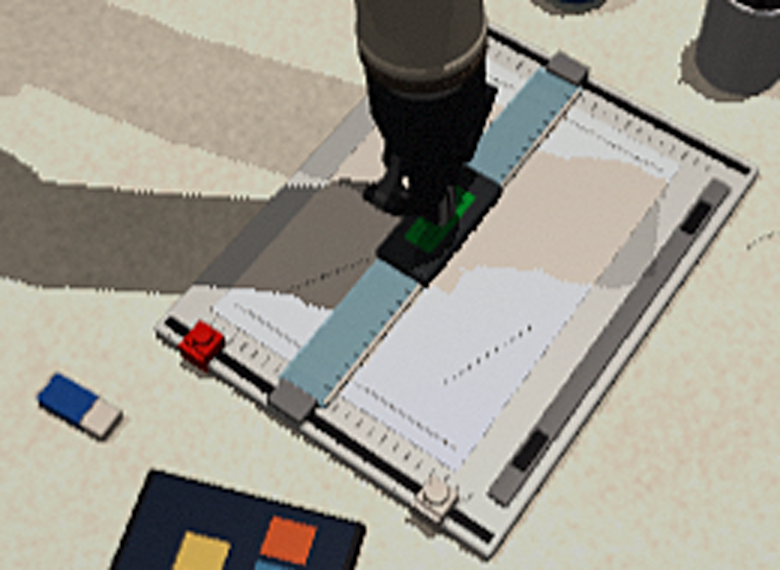

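The shoe has moved from (307,408) to (292,400) in the zoomed scene view, so the ruler follows the fingertips. I'll continue.

{"api": "servo_tool", "payload": {
  "motion": [
    {"x": 0.008,"y": 0,"z": 0.001,"yaw": 0},
    {"x": 0.008,"y": 0,"z": 0.001,"yaw": 0},
    {"x": 0.008,"y": 0,"z": 0.001,"yaw": 0}
  ],
  "hand": 0
}}

```text
t: 5.98
tcp_pos: [0.5107, 0.0553, 0.0403]
orientation: [3.139, 0.063, 3.05]
force: [0.7, -1.7, 8.3]
finger_gap: 0.001
```

{"api": "servo_tool", "payload": {
  "motion": [
    {"x": 0.008,"y": 0,"z": 0.001,"yaw": 0},
    {"x": 0.008,"y": 0,"z": 0.001,"yaw": 0},
    {"x": 0.006,"y": 0,"z": 0.001,"yaw": 0}
  ],
  "hand": 0
}}

```text
t: 6.35
tcp_pos: [0.4963, 0.0567, 0.0404]
orientation: [3.137, 0.078, 3.048]
force: [0.9, -2.0, 7.8]
finger_gap: 0.002
```

```bash
python3 - <<'E'
from h import *
p,d=grab_frame("scene");cv2.imwrite("pics/s6.png",cv2.resize(p[200:290,150:290],None,fx=5,fy=5,interpolation=cv2.INTER_CUBIC))
E
```

```text
(no output)
```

View pics/s6.png

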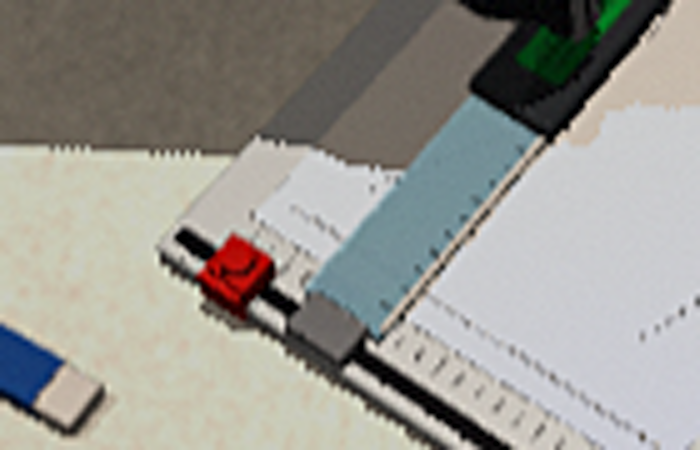

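The gap between the shoe at (298,308) and the stop at (270,285) is roughly 15 mm in this zoom. I'll continue more slowly.

{"api": "servo_tool", "payload": {
  "motion": [
    {"x": 0.007,"y": 0,"z": 0.001,"yaw": 0},
    {"x": 0.006,"y": 0,"z": 0.001,"yaw": 0}
  ],
  "hand": 0
}}

```text
t: 6.65
tcp_pos: [0.4883, 0.0574, 0.0404]
orientation: [3.136, 0.088, 3.047]
force: [1.6, -2.1, 8.0]
finger_gap: 0.001
```

{"api": "servo_tool", "payload": {
  "motion": [
    {"x": 0.005,"y": 0,"z": 0.001,"yaw": 0},
    {"x": 0.005,"y": 0,"z": 0.001,"yaw": 0}
  ],
  "hand": 0
}}

```text
t: 6.9
tcp_pos: [0.4835, 0.0578, 0.0405]
orientation: [3.135, 0.098, 3.046]
force: [0.4, -1.7, 8.8]
finger_gap: 0.001
```

{"api": "servo_tool", "payload": {
  "motion": [
    {"x": 0.005,"y": 0,"z": 0.001,"yaw": 0},
    {"x": 0.005,"y": 0,"z": 0.001,"yaw": 0}
  ],
  "hand": 0
}}

```text
t: 7.15
tcp_pos: [0.4788, 0.0582, 0.0405]
orientation: [3.133, 0.108, 3.044]
force: [0.3, -1.6, 9.3]
finger_gap: -0.001
```

```bash
python3 - <<'E'
from h import *
p,d=grab_frame("scene");cv2.imwrite("pics/s7.png",cv2.resize(p[200:290,150:290],None,fx=5,fy=5,interpolation=cv2.INTER_CUBIC))
E
```

```text
(no output)
```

View pics/s7.png

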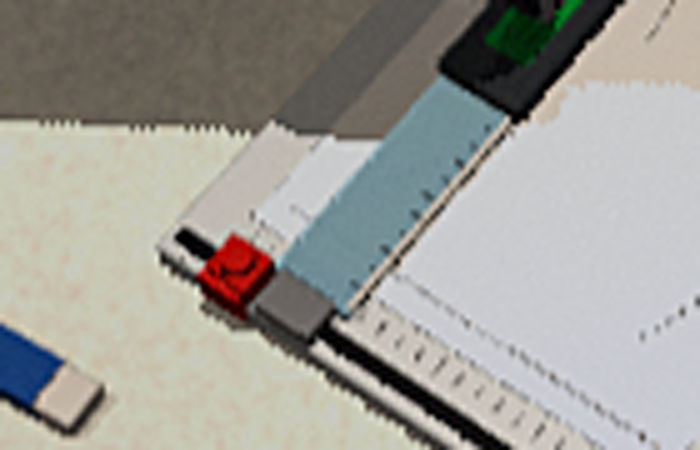

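Now almost touching; I'll advance in small steps and watch for a sideways force.

{"api": "servo_tool", "payload": {
  "motion": [
    {"x": 0.004,"y": 0,"z": 0.001,"yaw": 0}
  ],
  "hand": 0
}}

```text
t: 7.32
tcp_pos: [0.4771, 0.0584, 0.0405]
orientation: [3.133, 0.112, 3.044]
force: [0.7, -1.8, 8.9]
finger_gap: -0.0
```

{"api": "servo_tool", "payload": {
  "motion": [
    {"x": 0.004,"y": 0,"z": 0.001,"yaw": 0}
  ],
  "hand": 0
}}

```text
t: 7.45
tcp_pos: [0.4761, 0.0585, 0.0407]
orientation: [3.132, 0.118, 3.043]
force: [3.1, -2.8, 6.5]
finger_gap: 0.0
```

{"api": "servo_tool", "payload": {
  "motion": [
    {"x": 0.004,"y": 0,"z": 0.001,"yaw": 0}
  ],
  "hand": 0
}}

```text
t: 7.58
tcp_pos: [0.476, 0.0585, 0.0409]
orientation: [3.131, 0.125, 3.042]
force: [4.5, -3.5, 7.1]
finger_gap: 0.001
```

The motion stalled and the sideways force rose to 4.5 N, so the shoe is on the stop. I'll lift off while keeping a slight bias toward the stop.

{"api": "servo_tool", "payload": {
  "motion": [
    {"x": 0.002,"y": 0,"z": 0.001,"yaw": 0},
    {"x": 0.001,"y": 0,"z": -0.015,"yaw": 0},
    {"x": 0.0,"y": 0,"z": -0.03,"yaw": 0},
    {"x": 0.0,"y": 0,"z": -0.04,"yaw": 0},
    {"x": 0.0,"y": 0,"z": -0.04,"yaw": 0},
    {"x": 0.0,"y": 0,"z": 0,"yaw": 0},
    {"x": 0.0,"y": 0,"z": 0,"yaw": 0}
  ],
  "hand": 0
}}

```text
t: 8.45
tcp_pos: [0.4562, 0.0591, 0.1708]
orientation: [3.131, 0.127, 3.043]
force: [0.7, -0.2, 0.0]
finger_gap: 0.002
```

```bash
python3 - <<'E'
from h import *
s=get_state();p,d=grab_frame("wrist");cv2.imwrite("pics/w8.png",p)
print({k:np.round(s[k],4).tolist() for k in("t","tcp_pos","orientation","force")})
p,d=grab_frame("scene");cv2.imwrite("pics/s8.png",cv2.resize(p[200:290,150:290],None,fx=5,fy=5,interpolation=cv2.INTER_CUBIC))
cv2.imwrite("pics/s8full.png",p)
E
```

```text
{'t': 8.45, 'tcp_pos': [0.4562, 0.0591, 0.1708], 'orientation': [3.131, 0.1267, 3.0426], 'force': [0.7072, -0.1681, 0.0188]}
```

View pics/s8.png

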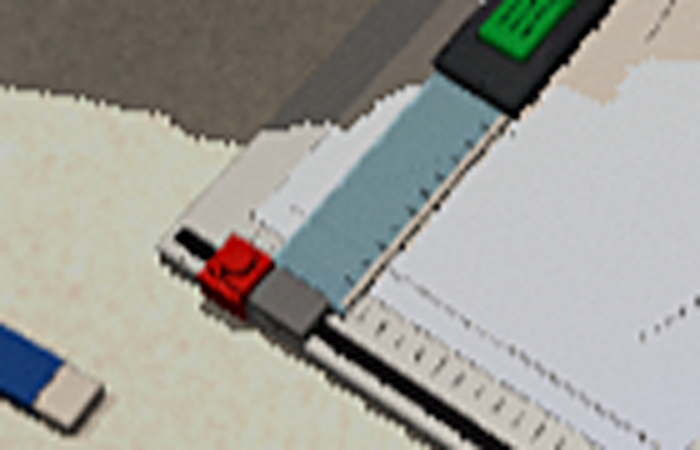

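View pics/w8.png

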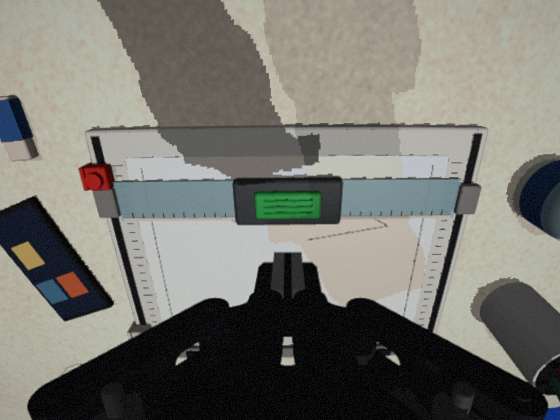

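View pics/s8full.png

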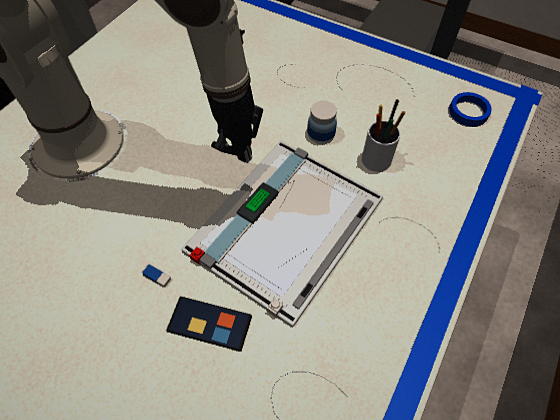

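```bash
python3 - <<'E'
from h import *
s=get_state();p,d=grab_frame("wrist");cv2.imwrite("pics/w9.png",cv2.resize(p[140:240,60:180],None,fx=6,fy=6,interpolation=cv2.INTER_NEAREST))
a=np.load("scene0p.npy");q,_=grab_frame("scene");t,_=grab_frame("top")
bx=np.array([np.cos(.0915),-np.sin(.0915),0])
f=lambda n,p:ray(n,blob(cv2.morphologyEx(mask(p,"g"),cv2.MORPH_CLOSE,np.ones((5,5))))[0],.034)
print((f("scene",q)-f("scene",a))@bx,(f("top",t)-f("top",np.load("top0p.npy")))@bx)
b=blob(mask(q,"r"),(197,255))[0];print("red",b,"before 196.48 253.23")
cv2.imwrite("pics/t9.png",t)
E
```

```text
-0.06324041619309992 0.29580293377555966
red [196.37864078 253.30097087] before 196.48 253.23
```

View pics/w9.png

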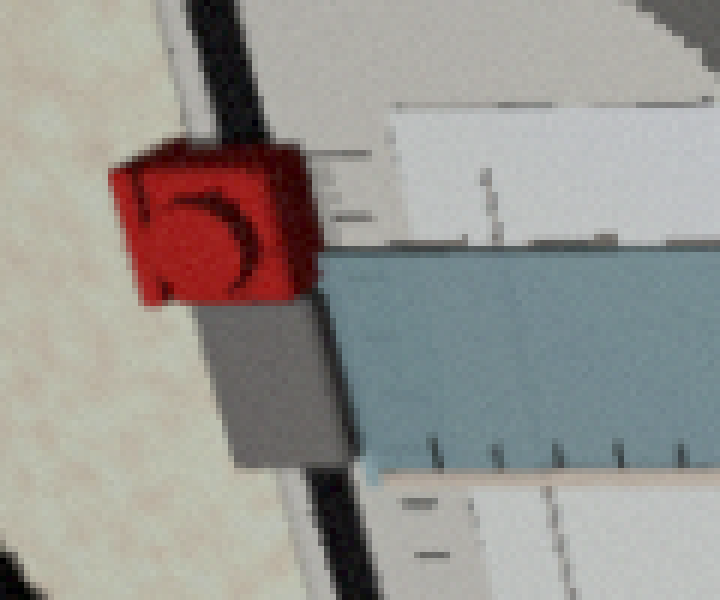

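```bash
python3 -c "
from rig import *
print(sign_off())"
```

```text
the job is handed in; nothing more can be done
None
```

The ruler is against the red stop and locked there, and I handed the job in at about 8.6 s. I pressed the green button with the shut fingertips, kept it down while I slid the ruler about 63 mm toward the robot, then lifted straight off.

**Reaching the stop:** the fingertips stalled and the sideways force rose to about 4.5 N, so the shoe was touching before I let go.

**After release:**
- The scene camera measured 63.2 mm of travel, against about 63 mm worked out beforehand.
- The wrist picture shows no visible gap between the shoe and the stop.
- The button looks up again, and the tool is about 13 cm above the ruler, touching nothing.
- The red stop had not moved. The jar, tin, phone and eraser look where they were, judged by eye rather than measured.

**Checks that fell short:**
- The same travel check from the top camera gave a meaningless 0.30 m, probably because the arm hid the button or another object was picked up, so I ignored it.
- When the button first bottomed out, the press briefly reached about 29 N. The tool also drifted 5 mm away from the robot for a moment.
- The tool slowly tilted to about 7° during the slide.

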